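# Load the orbital shaker with flasks by size

## Task

Load the shaker: stand each of the four conical flasks in the flask clamp of its own size on the shaker platform (the large flask in the widest clamp, the medium one in the middle-sized clamp, one small flask in each of the two narrow clamps), upright and fully down on the clamp's base. It is glass: set each one down gently, never drop it or tip it over. Leave the reagent bottle and the beaker standing where they are.

Things in the scene. Friction and masses are not known exactly. Their poses are not given: they have to be found in the camera images.
- flask_large: the large conical (Erlenmeyer) flask of clear glass, loose, upright on the bench, 104 mm across the bottom, 185 mm tall, with a straight neck 34 mm thick from 135 to 167 mm above the bottom and a flared lip 44 mm across above it. Take it by the neck from above. Origin: centre of its underside; z up along its axis. 0.10 to 0.17 kg.
- flask_medium: the medium conical (Erlenmeyer) flask of clear glass, loose, upright on the bench, 89 mm across the bottom, 175 mm tall, with a straight neck 29 mm thick from 128 to 158 mm above the bottom and a flared lip 38 mm across above it. Take it by the neck from above. Origin: centre of its underside; z up along its axis. 0.10 to 0.17 kg.
- flask_small_a: the small conical (Erlenmeyer) flask of clear glass (one of two alike), loose, upright on the bench, 66 mm across the bottom, 110 mm tall, with a straight neck 22 mm thick from 80 to 99 mm above the bottom and a flared lip 28 mm across above it. Take it by the neck from above. Origin: centre of its underside; z up along its axis. 0.10 to 0.17 kg.
- flask_small_b: the small conical (Erlenmeyer) flask of clear glass (one of two alike), loose, upright on the bench, 66 mm across the bottom, 110 mm tall, with a straight neck 22 mm thick from 80 to 99 mm above the bottom and a flared lip 28 mm across above it. Take it by the neck from above. Origin: centre of its underside; z up along its axis. 0.10 to 0.17 kg.
- clamp_large: the widest flask clamp, 110 mm across inside, for the 104 mm flask: fixed on the square platform of the low white shaker (4 clamps, shuffled, 140 mm apart). Steel disc 2 mm thick, 6 rigid upright leaves, straight for 28 mm, tips turned out 7 mm as a lead-in, 38 mm high. Origin: centre of the disc's underside, 56 mm above the bench; z up. A seated flask's origin is 2 mm above it.
- clamp_medium: the middle-sized flask clamp, 95 mm across inside, for the 89 mm flask: fixed on the square platform of the low white shaker (4 clamps, shuffled, 140 mm apart). Steel disc 2 mm thick, 6 rigid upright leaves, straight for 28 mm, tips turned out 7 mm as a lead-in, 38 mm high. Origin: centre of the disc's underside, 56 mm above the bench; z up. A seated flask's origin is 2 mm above it.
- clamp_small_a: the narrow flask clamp (one of two alike), 72 mm across inside, for the 66 mm flask: fixed on the square platform of the low white shaker (4 clamps, shuffled, 140 mm apart). Steel disc 2 mm thick, 6 rigid upright leaves, straight for 28 mm, tips turned out 7 mm as a lead-in, 38 mm high. Origin: centre of the disc's underside, 56 mm above the bench; z up. A seated flask's origin is 2 mm above it.
- clamp_small_b: the narrow flask clamp (one of two alike), 72 mm across inside, for the 66 mm flask: fixed on the square platform of the low white shaker (4 clamps, shuffled, 140 mm apart). Steel disc 2 mm thick, 6 rigid upright leaves, straight for 28 mm, tips turned out 7 mm as a lead-in, 38 mm high. Origin: centre of the disc's underside, 56 mm above the bench; z up. A seated flask's origin is 2 mm above it.
- bottle: a white-capped plastic reagent bottle, 52 mm across, 106 mm tall, loose, standing among the flasks; not part of the job, to be left standing where it is. Origin: centre of its underside.
- beaker: a small clear beaker, 52 mm across, 56 mm tall, loose, in front of the flasks; not part of the job, to be left standing where it is. Origin: centre of its underside.
There are look-alikes about, which are no part of the job. What is shaped like the flask_small_b but blue or purple is not meant.

How it is judged (in metres and radians):
At the end, for the whole second after the job is handed in: Each flask is in a clamp of its size, centre within 8 mm, underside within 4 mm of the base disc, upright within 0.08 rad, released and at rest (the two small ones in either narrow clamp, one each); bottle and beaker upright, within 30 mm of where they stood (horizontal distance between flask_large and clamp_large below 0.008 m and z of flask_large in the frame of clamp_large between -0.002 and 0.006 m and horizontal distance between flask_medium and clamp_medium below 0.008 m and z of flask_medium in the frame of clamp_medium between -0.002 and 0.006 m and ((horizontal distance between flask_small_a and clamp_small_a below 0.008 m and z of flask_small_a in the frame of clamp_small_a between -0.002 and 0.006 m and horizontal distance between flask_small_b and clamp_small_b below 0.008 m and z of flask_small_b in the frame of clamp_small_b between -0.002 and 0.006 m) or (horizontal distance between flask_small_a and clamp_small_b below 0.008 m and z of flask_small_a in the frame of clamp_small_b between -0.002 and 0.006 m and horizontal distance between flask_small_b and clamp_small_a below 0.008 m and z of flask_small_b in the frame of clamp_small_a between -0.002 and 0.006 m)) and angle between each of flask_large, flask_medium, flask_small_a, flask_small_b's own z axis and vertical below 0.08 rad and linear speed of each of flask_large, flask_medium, flask_small_a, flask_small_b below 0.02 m/s and contact force between the fingers and flask_large below 0.05 N and contact force between the fingers and flask_medium below 0.05 N and contact force between the fingers and flask_small_a below 0.05 N and contact force between the fingers and flask_small_b below 0.05 N and distance of each of bottle, beaker from where it was at the start of the episode below 0.03 m and angle between each of bottle, beaker's own z axis and vertical below 0.1 rad); the robot touches nothing.
It fails at once if a flask is tipped over (more than 35 degrees from upright) (angle between any of flask_large, flask_medium, flask_small_a, flask_small_b's own z axis and vertical above 0.61 rad).
It fails at once if a flask is dropped (falls free at more than 0.6 m/s, about 18 mm) ((linear speed of flask_large above 0.6 m/s and contact force between each of the arm, the fingers and flask_large below 0.05 N) or (linear speed of flask_medium above 0.6 m/s and contact force between each of the arm, the fingers and flask_medium below 0.05 N) or (linear speed of flask_small_a above 0.6 m/s and contact force between each of the arm, the fingers and flask_small_a below 0.05 N) or (linear speed of flask_small_b above 0.6 m/s and contact force between each of the arm, the fingers and flask_small_b below 0.05 N)).
It fails at once if the reagent bottle or the beaker is pushed away (more than 30 mm) or knocked over (distance of any of bottle, beaker from where it was at the start of the episode above 0.03 m or angle between any of bottle, beaker's own z axis and vertical above 0.5 rad).
It also fails if it takes over 112 s, if anything falls off the work surface, if the arm or the gripper's body presses on something with over 40 N, if the wrist force passes 120 N, or if a joint passes its speed limit or range.

## Robot

A 6-joint arm with a two-finger parallel gripper is mounted at the origin on a cart in front of the work surface, level with it; the furniture and walls round the work are solid. World frame = base frame: x ahead of the robot, y to its left, z up, the work surface at z = 0. Lengths are in mm, angles in rad, forces in N, time in s.
With the tool pointing down it reaches from about 400 to 925 mm from the base axis. Payload 12.5 kg.
Tool frame: the origin (TCP) lies midway between the tips of the shut fingers; the grasp point (between the pads) lies 19 mm behind it (env.pinch_z is the z of the grasp point in the tool frame, in mm); z points along the fingers, y is the line along which they close (so a half turn about z gives the same grasp; the last joint's range is limited). The gripper opens to 95 mm and grips with 3 to 60 N. Pads are 20 mm wide; open, the fingers measure 119 mm over their backs; the gripper's body (75 mm by 180 mm) begins 59 mm behind the grasp point.
Start: joints at [1.056, 0.491, 1.559, -0, 1.092, -0.106], TCP at [248.428, 573.524, 214.661] pointing down, gripper open.
Joint ranges: [-3.1, 3.1], [-0.84, 2.19], [0.05, 2.79], [-1.13, 4.28], [0.06, 2.93], [-2.69, 2.69]. Speed limits (rad/s): [2.22, 2.22, 2.79, 3.14, 3.14, 3.14].

## Interface

Orientations are given as [roll, pitch, yaw] about the fixed x, y, z axes, in that order (R = Rz(yaw) Ry(pitch) Rx(roll)).
In Python, from cell import env, eyes gives the robot as it stands.
- The arm moves only by the shell command python3 -m inch 'ROWS'. ROWS is JSON, a list of rows, each a list of 3 entries, a list of its own where there are three numbers: the shift along the tool's x, y, z in units of 60 mm (1.0 is 60 mm), then the turn about the tool's z in units of 5 degrees (1.0 is 5 degrees), then the closure, from -1 (fully open) to 1 (shut). In form: [[[tx, ty, tz], turn, claw], ...]. A call has exactly 10 rows; each row shifts and turns the commanded pose from where the row before left it, along the tool's axes as they then stand; what a row does not reach is not made up. A row lasts 1/8 s, in which the tool goes at most 62.5 mm and 10.7 degrees, less where a joint would pass 70% of its speed; a pose out of reach is approached as far as the arm can. A call is refused whole if a number of a shift passes 1 or a number of a turn 1, either way. A call with a gripper value outside its range is refused whole. The fingers move at their own pace and stop on an object; the grip force is fixed at half the most. Time passes only in rows, so rows that do not move let the fingers close, or fill a call up. It gives the time, the measured TCP pose, the force, the opening and the grip force at its end, in the units of the state.
- env.state(): the state, without advancing time (a new reading comes with each control period).
- eyes.read_camera(name): name is "scene" or "top" or "wrist"; returns a dict with "pixels" (384x512x3 uint8, red, green, blue), "fx", "fy", "cx", "cy" (pixels), "extrinsics" (4x4, takes a point from world to camera coordinates). Camera axes: x right, y down, z forward; pixel columns grow to the right and rows downward; lengths in mm; the calibration is good to about 2 mm. The wrist camera is an equidistant fisheye: a pixel r from the principal point sees the ray r / f radians off the axis. A picture is of the moment at which its call begins. There is no depth.
- env.job_done(): hands the job in; it is judged then, once.
Trained networks look in a picture, given as the dict that the camera call returned (one of the last four; its "shot" number tells which), for a name from the list of things; names that differ only in an ending like _2 or _b are one class to them, and where a whole thing is asked for, a point or a joint stands for the part that bears it (a point fixed in the world has none). Each returns a list of dicts, best first, with "score" (0 to 1); they miss things now and then, are a little off and sometimes report something else, mostly with a low value. They report only what shows in the picture. A call takes as long as a camera call. They do not tell look-alikes from the thing itself.
- eyes.boxes_of(name, picture): "centre" ([row, column] in pixels, amid what is visible of it).
- eyes.cut_out(name, picture): "mask" (384x512 bool, what is visible of it) and "centre" ([row, column] in pixels, amid what is visible of it).
- eyes.spot_point(name, picture): "centre" ([row, column] in pixels: a listed point, or the origin of a listed thing).
The state is a dict: "t": time; "joints": joint angles; "qvel": joint speeds; "tau": joint torques, N m; "eef_pos": TCP position; "tcp_rot": TCP orientation; "ft_force": force on the tool from outside, world axes, zero at the start; "moment": the same for the moment, N m; "opening": opening from 0.0 (shut) to 1.0 (fully open); "grip_force": force on a finger pad.
Only numpy, scipy, OpenCV 4.12 (cv2) and the standard library are available. Lean on these libraries where they do the work, as an engineer would, in place of code of your own. Each camera call takes 0.05 s, during which the arm holds its last target. There are 200 camera calls.

## Working session

There is one attempt and no reset: what is moved stays moved. The work goes in short steps, Python scripts to look and compute and a shell command to move; the robot and the scene stay as the last step left them, time stands still between calls to the robot, and variables do not carry over. Pictures are saved under pics/ and viewed, at most 14 in all, crops included, and the job is handed in when it is done.

```bash
mkdir -p pics; ls
cat > h.py <<'E'
import numpy as np, cv2
from cell import env, eyes
def save(p,n): cv2.imwrite('pics/'+n,p['pixels'][:,:,::-1])
def ray(p,rc):
    E=np.array(p['extrinsics']);R=E[:3,:3];o=-R.T@E[:3,3]
    x=(rc[1]-p['cx'])/p['fx'];y=(rc[0]-p['cy'])/p['fy']
    if p.get('fish'):
        r=np.hypot(x,y);d=np.array([np.sin(r)*x/max(r,1e-9),np.sin(r)*y/max(r,1e-9),np.cos(r)])
    else: d=np.array([x,y,1.])
    d=R.T@d;return o,d/np.linalg.norm(d)
def atz(p,rc,z):
    o,d=ray(p,rc);return o+d*(z-o[2])/d[2]
def proj(p,X):
    E=np.array(p['extrinsics']);c=E[:3,:3]@np.array(X)+E[:3,3]
    if p.get('fish'):
        h=np.hypot(c[0],c[1]);t=np.arctan2(h,c[2]);s=t/max(h,1e-9);return p['cy']+p['fy']*c[1]*s,p['cx']+p['fx']*c[0]*s
    return p['cy']+p['fy']*c[1]/c[2],p['cx']+p['fx']*c[0]/c[2]
def cam(n):
    p=eyes.read_camera(n)
    if n=='wrist':p['fish']=True
    return p
def tri(a,b):
    (o1,d1),(o2,d2)=a,b
    A=np.stack([d1,-d2],1);s=np.linalg.lstsq(A,o2-o1,rcond=None)[0]
    P,Q=o1+d1*s[0],o2+d2*s[1];return (P+Q)/2,np.linalg.norm(P-Q)
E
cat > a.py <<'E'
from h import *
np.set_printoptions(precision=1,suppress=True)
P={n:cam(n) for n in('scene','top','wrist')}
for n,p in P.items():
    save(p,n+'0.png');E=np.array(p['extrinsics']);print(n,'pos',-E[:3,:3].T@E[:3,3],'fwd',E[2,:3],p['fx'],p['shot'])
for t in('flask_large','flask_medium','flask_small_a','clamp_large','clamp_medium','clamp_small_a','bottle','beaker'):
    z=56 if 'clamp' in t else 0
    for n,p in P.items():
        try:
            print(t,n,[(round(d['score'],2),np.array(d['centre']).round(1).tolist(),atz(p,d['centre'],z)[:2].round().tolist()) for d in eyes.spot_point(t,p)][:6])
        except Exception as e: print(t,n,e)
s=env.state();print(s['eef_pos'],s['tcp_rot'],s['opening'],s['t'],env.pinch_z)
E
python3 a.py
```

```text
pics
scene pos [-467.  -849.4  692.8] fwd [ 0.7  0.5 -0.5] 374.54548417167564 1
top pos [ 302.6 -243.6 1480.9] fwd [ 0.1  0.  -1. ] 454.1932764759079 2
wrist pos [183.3 601.3 383.1] fwd [ 0.2 -0.1 -1. ] 297.3186396354542 3
flask_large scene [(0.64, [196.6, 268.9], [590.0, -229.0])]
flask_large top [(0.65, [169.5, 247.8], [595.0, -227.0])]
flask_large wrist []
flask_medium scene [(0.7, [226.5, 319.5], [506.0, -473.0]), (0.56, [174.2, 231.7], [672.0, 1.0])]
flask_medium top [(0.77, [189.1, 325.2], [523.0, -480.0])]
flask_medium wrist []
flask_small_a scene [(0.85, [222.6, 278.6], [455.0, -347.0]), (0.8, [206.3, 299.4], [587.0, -359.0]), (0.72, [268.0, 347.5], [357.0, -625.0]), (0.69, [226.5, 252.3], [390.0, -285.0]), (0.62, [230.6, 366.1], [564.0, -611.0])]
flask_small_a top [(0.76, [212.2, 288.8], [449.0, -358.0]), (0.75, [207.6, 252.9], [467.0, -241.0]), (0.71, [170.9, 363.4], [581.0, -609.0]), (0.65, [233.1, 367.3], [375.0, -610.0]), (0.56, [172.0, 291.8], [583.0, -372.0])]
flask_small_a wrist []
clamp_large scene [(0.63, [185.5, 212.9], [468.0, -64.0])]
clamp_large top [(0.79, [206
[... 178 characters left out ...]
.2, 150.7], [615.0, 83.0]), (0.54, [211.9, 289.0], [445.0, -354.0])]
clamp_medium wrist []
clamp_small_a scene [(0.79, [175.2, 184.1], [476.0, 83.0]), (0.63, [172.7, 234.3], [596.0, -68.0])]
clamp_small_a top [(0.88, [158.5, 196.4], [624.0, -63.0]), (0.75, [205.9, 150.4], [474.0, 83.0])]
clamp_small_a wrist []
bottle scene [(0.65, [205.7, 297.0], [586.0, -349.0]), (0.56, [211.4, 252.6], [469.0, -235.0])]
bottle top [(0.78, [205.8, 252.1], [473.0, -238.0])]
bottle wrist [(0.76, [368.5, 9.7], [467.0, -253.0])]
beaker scene [(0.77, [229.3, 253.7], [378.0, -298.0])]
beaker top [(0.78, [231.6, 269.8], [387.0, -294.0])]
beaker wrist []
[248.4 573.5 214.7] [3.1 0.  2.7] 0.998692898890343 1.35 -18.8
```

View pics/top0.png

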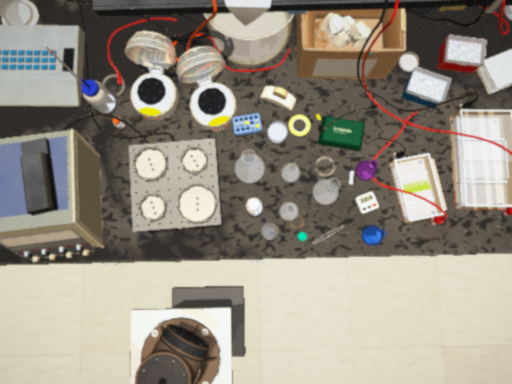

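View pics/scene0.png

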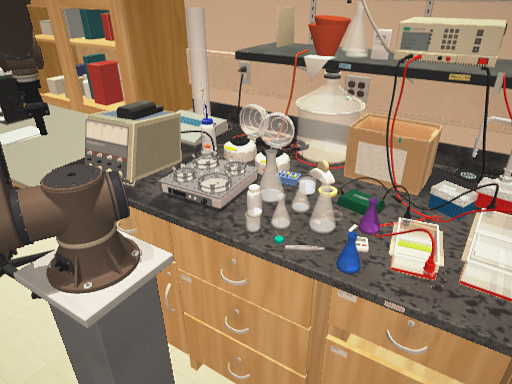

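Run:
```python
import cv2
a=cv2.imread('pics/scene0.png')[165:300,215:415];cv2.imwrite('pics/crop0.png',cv2.resize(a,None,fx=4,fy=4,interpolation=cv2.INTER_CUBIC))
```

```text
(no output)
```

View pics/crop0.png

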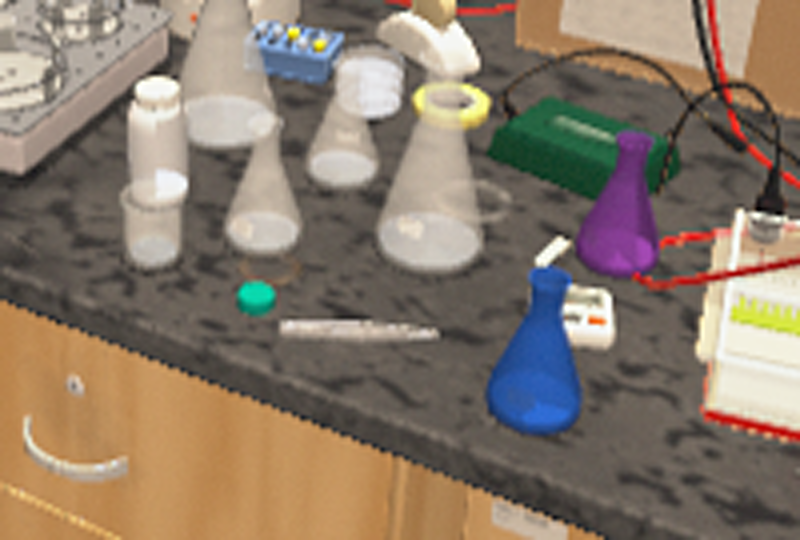

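Scene: four clear flasks in the top view: large (168,249), medium (190,325), small (211,289) and small (172,291). The shaker clamps are at (207,197) large, (162,151) medium, and (158,196) and (206,150) narrow.
Small-flask candidates in the scene view: clear (222,278) and clear (206,299) fit. Blue (268,347) and purple (230,366) are coloured look-alikes, so I reject them; the crop confirms this.

```bash
python3 -c "
from h import *
s=env.state();print(s['eef_pos'],np.array(s['tcp_rot']).tolist())"
python3 -m inch '[[[0,0,-0.8],-1,-1],[[0,0,-0.8],-1,-1],[[0,0,-0.8],-1,-1],[[0,0,-0.5],-1,-1],[[0,0,0],-1,-1],[[0,0,0],0,-1],[[0,0,0],0,-1],[[0,0,0],0,-1],[[0,0,0],0,-1],[[0,0,0],0,-1]]'
```

```text
[248.4351742  573.52619276 214.67574355] [3.1414864273198404, 8.984905110587249e-06, 2.7327719856606176]
t: 2.6
eef_pos: [248.4, 573.5, 388.6]
tcp_rot: [-3.142, -0.0, -3.114]
ft_force: [-0.0, -0.2, 0.8]
opening: 0.998
grip_force: 0.0
```

```bash
python3 -m inch '[[[0,0,0],0.314,-1],[[-0.46,-0.95,0],0,-1],[[-0.46,-0.95,0],0,-1],[[-0.46,-0.95,0],0,-1],[[-0.46,-0.95,0],0,-1],[[-0.46,-0.95,0],0,-1],[[-0.46,-0.95,0],0,-1],[[-0.46,-0.95,0],0,-1],[[-0.46,-0.95,0],0,-1],[[-0.46,-0.95,0],0,-1]]'
cat > b.py <<'E'
from h import *
import sys
np.set_printoptions(precision=1,suppress=True)
p=cam('wrist');save(p,sys.argv[1]);E=np.array(p['extrinsics']);print(-E[:3,:3].T@E[:3,3],E[2,:3],env.state()['eef_pos'])
for t in sys.argv[2:]:
    z=56 if 'clamp' in t else 0
    print(t,[(round(d['score'],2),np.array(d['centre']).round(1).tolist(),atz(p,d['centre'],z)[:2].round(1).tolist()) for d in eyes.spot_point(t,p)][:6])
E
python3 b.py w1.png clamp_large clamp_medium clamp_small_a
```

```text
t: 3.85
eef_pos: [494.2, 65.3, 389.0]
tcp_rot: [3.141, 0.001, 3.14]
ft_force: [1.2, 1.2, 0.7]
opening: 1.005
grip_force: 0.0
[423.1  65.1 557.9] [ 0.3  0.  -1. ] [496.7  59.9 388.3]
clamp_large [(0.73, [149.3, 178.9], [475.4, -62.3]), (0.66, [222.8, 186.9], [609.6, -55.2])]
clamp_medium []
clamp_small_a [(0.59, [141.2, 256.4], [463.2, 71.3]), (0.57, [222.5, 189.3], [608.9, -50.7]), (0.26, [174.6, 27.1], [512.2, -417.6])]
```

View pics/w1.png

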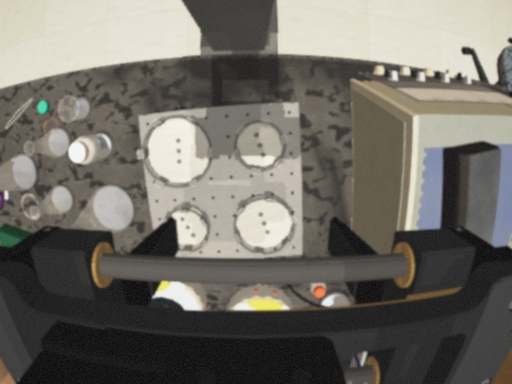

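```bash
cat > ortho.py <<'E'
from h import *
def ortho(p,z,x0,x1,y0,y1,s=2):
    X,Y=np.meshgrid(np.arange(x0,x1,1/s),np.arange(y0,y1,1/s),indexing='ij')
    E=np.array(p['extrinsics']);C=np.stack([X,Y,np.full_like(X,z)],-1)@E[:3,:3].T+E[:3,3]
    if p.get('fish'):
        h=np.hypot(C[...,0],C[...,1]);k=np.arctan2(h,C[...,2])/h
    else: k=1/C[...,2]
    return cv2.remap(p['pixels'][:,:,::-1].copy(),(p['cx']+p['fx']*C[...,0]*k).astype(np.float32),(p['cy']+p['fy']*C[...,1]*k).astype(np.float32),cv2.INTER_LINEAR)
def circle(p,z,c,R,s=2,w=14):
    """centre maximising inside-bright step at radius ~R"""
    x0,y0=c[0]-R-40,c[1]-R-40;n=2*(R+40)
    g=cv2.cvtColor(ortho(p,z,x0,x0+n,y0,y0+n,s),cv2.COLOR_BGR2GRAY)
    g=cv2.GaussianBlur(g,(5,5),0).astype(float)
    a=np.arange(0,2*np.pi,np.pi/60);best=(-1e9,)
    for dx in np.arange(-w,w+.1,1):
        for dy in np.arange(-w,w+.1,1):
            for r in np.arange(R-6,R+7,1):
                f=lambda q:g[np.clip(((R+40+dx+q*np.cos(a))*s).astype(int),0,g.shape[0]-1),np.clip(((R+40+dy+q*np.sin(a))*s).astype(int),0,g.shape[1]-1)]
                v=np.clip(f(r-3)-f(r+3),-40,40).mean()
                if v>best[0]:best=(v,c[0]+dx,c[1]+dy,r)
    return best
E
cat > c.py <<'E'
from ortho import *
import sys
p=cam('wrist');q=cam('top');print(env.state()['eef_pos'])
for n,pp in(('w',p),('t',q)):
    for c,R in(((470,-62),55),((611,82),47),((610,-60),36),((472,80),36)):
        print(n,np.round(circle(pp,58,c,R),1))
cv2.imwrite('pics/'+sys.argv[1],np.hstack([ortho(pp,58,380,690,-150,160,1.25) for pp in(p,q)]))
E
python3 -m inch '[[[0.2,0,0],0,-1],[[0.2,0,0],0,-1],[[0,0,0],0,-1],[[0,0,0],0,-1],[[0,0,0],0,-1],[[0,0,0],0,-1],[[0,0,0],0,-1],[[0,0,0],0,-1],[[0,0,0],0,-1],[[0,0,0],0,-1]]'; python3 c.py o1.png
```

```text
t: 5.3
eef_pos: [469.6, 67.2, 388.6]
tcp_rot: [3.142, 0.0, -3.142]
ft_force: [0.2, -0.1, 0.6]
opening: 1.0
grip_force: 0.0
[469.62747548  67.26475705 388.64530783]
w [ 40. 478. -65.  55.]
w [ 39.6 611.   85.   47. ]
w [ 34.1 619.  -49.   30. ]
w [ 39.6 470.   76.   35. ]
t [ 39.5 477.  -64.   56. ]
t [ 34.4 611.   82.   47. ]
t [ 39.9 619.  -55.   36. ]
t [ 31.3 470.   76.   35. ]
```

View pics/o1.png

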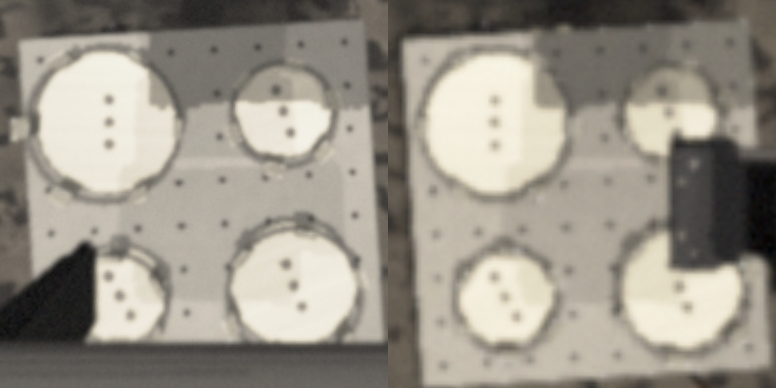

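The orthophotos show all four discs with a centre dot, and the wrist and top views agree on the z=58 plane within about 2 mm. A 140 mm square fit gives: large (477.6,-63.8), medium (609.4,84), narrow (617.4,-55.8) and (469.6,76). Next I look at the flasks.

```bash
python3 -m inch '[[[0.05,-0.9,0],0,-1],[[0.05,-0.9,0],0,-1],[[0.05,-0.9,0],0,-1],[[0.05,-0.9,0],0,-1],[[0.05,-0.9,0],0,-1],[[0.05,-0.9,0],0,-1],[[0,-0.9,0],0,-1],[[0,0,0],0,-1],[[0,0,0],0,-1],[[0,0,0],0,-1]]'
cat > d.py <<'E'
from ortho import *
import sys
np.set_printoptions(precision=1,suppress=True)
W=cam('wrist');T=cam('top');S=cam('scene');print(env.state()['eef_pos']);save(W,sys.argv[1])
for t in('flask_large','flask_medium','flask_small_a'):
    for n,p in(('w',W),('t',T),('s',S)):
        print(t,n,[(round(d['score'],2),np.array(d['centre']).round(1).tolist(),atz(p,d['centre'],0)[:2].round(1).tolist()) for d in eyes.spot_point(t,p)][:4])
for z in(0,178):
    cv2.imwrite('pics/of%d.png'%z,np.hstack([ortho(p,z,390,690,-530,-180,1.1) for p in(W,T)]))
E
python3 d.py w2.png
```

```text
t: 6.65
eef_pos: [451.8, -309.7, 388.9]
tcp_rot: [-3.142, 0.0, -3.14]
ft_force: [0.7, -0.2, 0.0]
opening: 1.001
grip_force: 0.0
[ 451.9 -309.9  389. ]
flask_large w [(0.78, [228.4, 293.7], [599.2, -226.7])]
flask_large t [(0.91, [168.8, 248.1], [597.2, -227.9])]
flask_large s [(0.84, [197.3, 271.9], [591.5, -241.8])]
flask_medium w [(0.84, [187.2, 169.6], [513.8, -474.4])]
flask_medium t [(0.8, [192.5, 323.9], [511.6, -475.5])]
flask_medium s [(0.27, [205.7, 302.0], [595.9, -364.7])]
flask_small_a w [(0.96, [220.8, 222.4], [583.0, -370.3]), (0.92, [216.4, 113.3], [577.8, -609.0]), (0.85, [154.0, 230.4], [449.4, -352.1]), (0.56, [117.2, 100.0], [366.8, -620.4])]
flask_small_a t [(0.69, [170.1, 359.2], [583.7, -595.7]), (0.66, [217.2, 286.1], [433.2, -348.5]), (0.53, [233.1, 370.3], [374.9, -619.8])]
flask_small_a s [(0.97, [267.5, 346.6], [357.6, -621.8]), (0.7, [204.6, 300.4], [599.8, -356.4]), (0.68, [227.5, 369.0], [586.6, -612.9]), (0.66, [227.4, 278.6], [430.7, -361.3])]
```

View pics/of0.png

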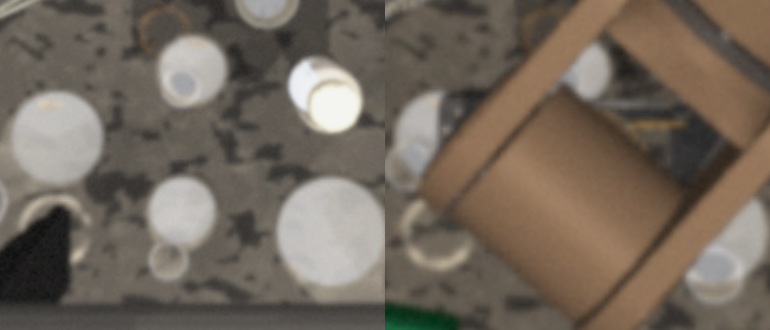

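The z=0 orthophoto shows four flask bases at pixels large (332,231), medium (57,137), small (192,70) and small (182,212). The bottle is at (330,100), and the base diameters match the text. I refine these by circle fits and check lip heights from a second viewpoint, shifting the wrist camera above the large flask.

```bash
cat > e.py <<'E'
from ortho import *
W=cam('wrist');print(np.round(env.state()['eef_pos'],1))
for n,c,R in(('L',(599,-228),52),('M',(514,-477),44.5),('a',(453,-355),33),('b',(583,-366),33)):
    print(n,np.round(circle(W,0,c,R,2,10),1))
for t in('flask_large','flask_medium','flask_small_a'):
    print(t,[(round(d['score'],2),np.array(d['centre']).round(1).tolist(),atz(W,d['centre'],0)[:2].round(1).tolist()) for d in eyes.spot_point(t,W)][:4])
import sys; cv2.imwrite('pics/'+sys.argv[1],np.vstack([np.hstack([ortho(W,z,390,690,-530,-180,1.1) for z in(0,185)]),np.hstack([ortho(W,z,390,690,-530,-180,1.1) for z in(110,175)])])[:600]); save(W,'w_'+sys.argv[1])
E
python3 e.py f1.png
python3 -m inch '[[[0.75,0.35,0],0,-1],[[0.75,0.35,0],0,-1],[[0,0.6,0],0,-1],[[0,0,0],0,-1],[[0,0,0],0,-1],[[0,0,0],0,-1],[[0,0,0],0,-1],[[0,0,0],0,-1],[[0,0,0],0,-1],[[0,0,0],0,-1]]'
python3 e.py f2.png
```

```text
[ 451.7 -310.7  388.6]
L [  37.9  600.  -230.    50. ]
M [  38.1  515.  -477.    42.5]
a [  40.  456. -357.   32.]
b [  38.6  582.  -363.    31. ]
flask_large [(0.86, [229.1, 294.3], [600.4, -226.6]), (0.41, [163.2, 289.2], [466.4, -241.4]), (0.32, [238.0, 437.0], [634.1, 123.9])]
flask_medium [(0.97, [188.6, 169.3], [516.1, -476.2])]
flask_small_a [(0.97, [217.4, 113.7], [579.3, -609.2]), (0.86, [154.2, 230.5], [449.4, -352.8]), (0.83, [114.2, 99.9], [360.0, -621.0]), (0.78, [218.6, 223.4], [577.8, -369.2])]
t: 8.7
eef_pos: [361.7, -232.8, 388.6]
tcp_rot: [3.141, 0.0, -3.141]
ft_force: [-0.3, 0.6, 0.1]
opening: 0.998
grip_force: 0.0
[ 361.7 -232.8  388.6]
L [  15.9  602.  -229.    50. ]
M [  30.2  510.  -483.    38.5]
a [  37.3  454.  -355.    32. ]
b [  19.5  575.  -366.    27. ]
flask_large [(0.58, [266.8, 253.6], [596.4, -230.9])]
flask_medium [(0.95, [228.8, 139.8], [513.4, -471.8])]
flask_small_a [(0.94, [159.1, 72.6], [359.8, -620.8]), (0.91, [199.8, 191.0], [449.0, -354.9]), (0.56, [258.5, 191.2], [578.7, -363.4])]
```

View pics/f2.png

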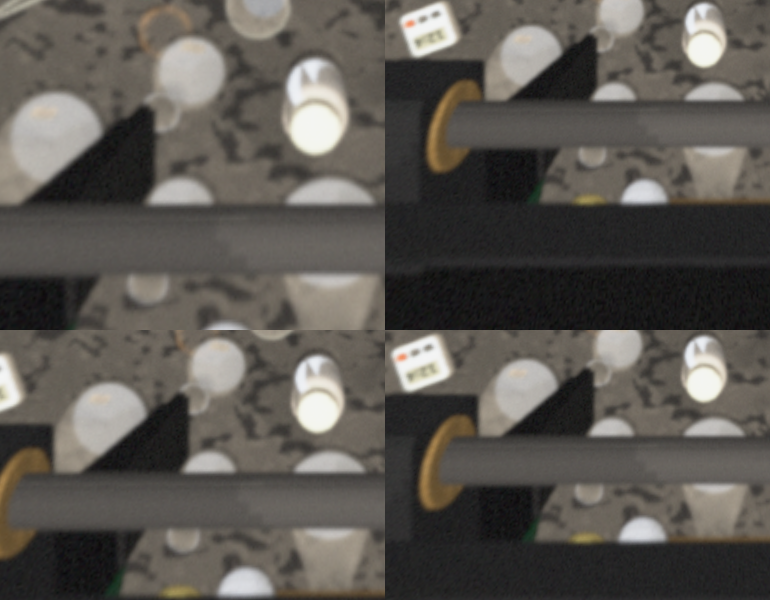

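```bash
cat > f.py <<'E'
from ortho import *
import sys
# name, z list, x,y centre
W=cam('wrist');print(np.round(env.state()['eef_pos'],1))
x,y,h=float(sys.argv[2]),float(sys.argv[3]),float(sys.argv[4])
o=[ortho(W,z,x-45,x+45,y-45,y+45,4.2) for z in(h,0)]
for k in o:
    cv2.line(k,(189,0),(189,378),(0,0,255),1);cv2.line(k,(0,189),(378,189),(0,0,255),1)
cv2.imwrite('pics/'+sys.argv[1],np.hstack(o))
E
python3 -m inch '[[[-0.825,0.06,0],0,-1],[[-0.825,0,0],0,-1],[[-0.825,0,0],0,-1],[[-0.825,0,0],0,-1],[[0,0,0.66],0,-1],[[0,0,0.66],0,-1],[[0,0,0.66],0,-1],[[0,0,0.66],0,-1],[[0,0,0],0,-1],[[0,0,0],0,-1]]'
python3 f.py g1.png 600 -229 185
```

```text
t: 10.15
eef_pos: [560.3, -229.4, 231.7]
tcp_rot: [-3.141, 0.002, -3.141]
ft_force: [0.6, -0.6, 0.3]
opening: 0.999
grip_force: 0.0
[ 560.4 -229.5  232.1]
```

View pics/g1.png

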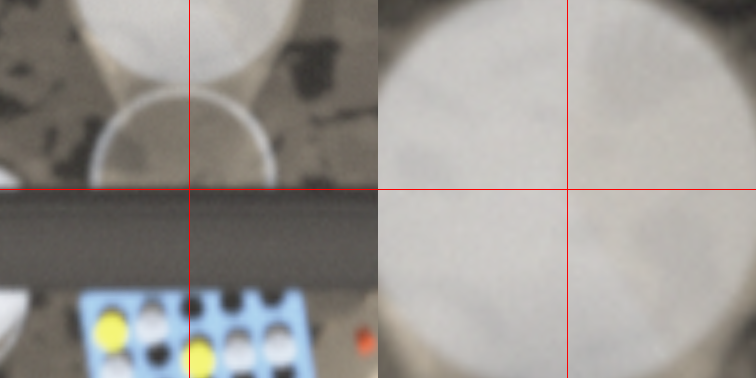

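The lip appears at z=185, 43.6 mm wide, centred at (598,-230.4). That is consistent, so I grasp it.

```bash
python3 -m inch '[[[-0.63,-0.015,0],0,-1],[[0,0,0],0,-1],[[0,0,0.42],0,-1],[[0,0,0.42],0,-1],[[0,0,0.42],0,-1],[[0,0,0.41],0,-1],[[0,0,0],0,-1],[[0,0,0],0,1],[[0,0,0],0,1],[[0,0,0],0,1]]'
python3 -m inch '[[[0,0,0],0,1],[[0,0,0],0,1],[[0,0,0],0,1],[[0,0,0],0,1],[[0,0,0],0,1],[[0,0,-0.1],0,1],[[0,0,-0.2],0,1],[[0,0,-0.3],0,1],[[0,0,0],0,1],[[0,0,0],0,1]]'
```

```text
t: 11.45
eef_pos: [597.7, -230.1, 130.9]
tcp_rot: [-3.141, 0.001, -3.141]
ft_force: [0.0, 0.3, 0.6]
opening: 0.741
grip_force: 0.0
t: 12.7
eef_pos: [597.4, -229.9, 166.1]
tcp_rot: [3.142, 0.0, -3.141]
ft_force: [0.4, 1.2, -2.2]
opening: 0.442
grip_force: 30.0
```

Run:
```python
from h import *
p=cam('scene');a=p['pixels'][90:240,190:390,::-1];cv2.imwrite('pics/s1.png',cv2.resize(a,None,fx=4,fy=4,interpolation=cv2.INTER_CUBIC))
s=env.state();print(s['opening'],s['ft_force'],s['moment'],s['grip_force'])
```

```text
0.44264368848237423 [ 0.14758781  0.25717869 -1.05341242] [ 0.02695483 -0.00795267  0.04847068] 30.000508355442435
```

View pics/s1.png

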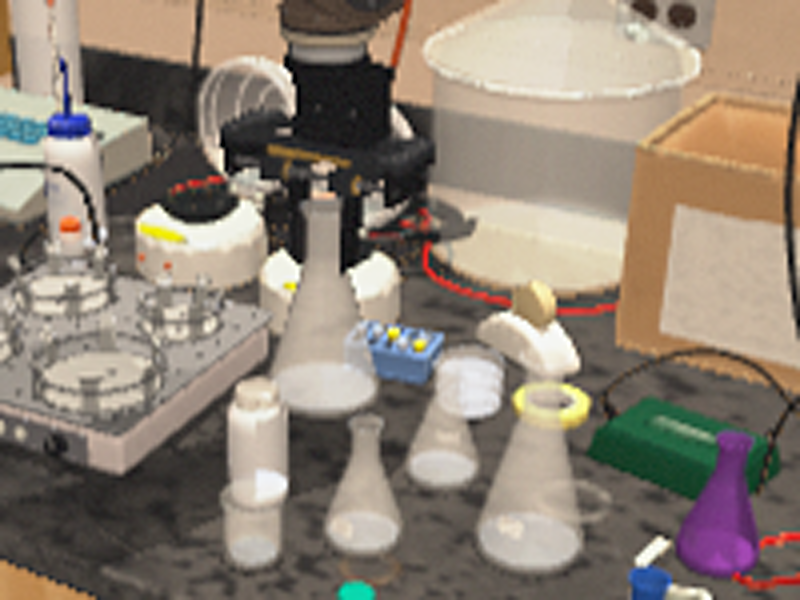

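The large flask is held and hangs upright, its base clear of the bench. I carry it to the large clamp.

```bash
python3 -m inch '[[[0,0,-0.4],0,1],[[0,0,-0.6],0,1],[[0,0,-0.65],0,1],[[0.2,0.27,0],0,1],[[0.4,0.5,0],0,1],[[0.4,0.6,0],0,1],[[0.4,0.6,0],0,1],[[0.4,0.5,0],0,1],[[0.2,0.3,0],0,1],[[0,0,0],0,1]]'
python3 -m inch '[[[0,0,0],0,1],[[0,0,0.2],0,1],[[0,0,0.2],0,1],[[0,0,0.1],0,1],[[0,0,0],0,1],[[0,0,0],0,1],[[0,0,0],0,1],[[0,0,0],0,1],[[0,0,0],0,1],[[0,0,0],0,1]]'
python3 - <<'E'
from ortho import *
p=cam('wrist');t=cam('top')
save(p,'w5.png');print(env.state()['eef_pos'],env.state()['tcp_rot'])
k=[ortho(q,z,410,545,-130,5,2.9) for q,z in((p,58),(t,58))]
cv2.imwrite('pics/pl1.png',np.hstack(k))
E
```

```text
t: 14.0
eef_pos: [477.3, -63.2, 265.2]
tcp_rot: [-3.142, 0.0, -3.14]
ft_force: [0.5, -0.3, -1.4]
opening: 0.441
grip_force: 30.0
t: 15.25
eef_pos: [477.5, -63.8, 235.1]
tcp_rot: [3.142, 0.0, -3.141]
ft_force: [-0.8, 0.9, -1.4]
opening: 0.44
grip_force: 30.0
[477.44647377 -63.79864898 235.03578798] [ 3.14152797e+00  4.23203831e-05 -3.14140413e+00]
```

View pics/w5.png

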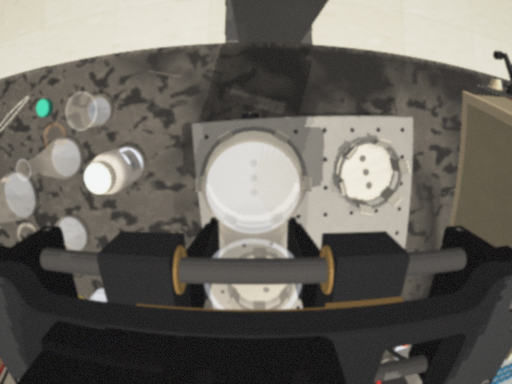

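The flask base (cols 204-304) is centred in the clamp leaves (200-307), so I lower it.

```bash
python3 -m inch '[[[0,0,0.12],0,1],[[0,0,0.12],0,1],[[0,0,0.12],0,1],[[0,0,0.12],0,1],[[0,0,0.1],0,1],[[0,0,0.06],0,1],[[0,0,0.05],0,1],[[0,0,0.03],0,1],[[0,0,0],0,1],[[0,0,0],0,1]]'
python3 -c "
from h import *
for _ in range(2):
  W=cam('wrist');s=env.state();print(s['eef_pos'],s['ft_force'],s['moment'])"
```

```text
t: 16.6
eef_pos: [477.5, -63.8, 191.9]
tcp_rot: [3.142, 0.0, -3.141]
ft_force: [-0.1, 0.5, -0.3]
opening: 0.439
grip_force: 30.0
[477.52884154 -63.83612966 191.95844337] [-0.03298233  0.2972786  -1.51849874] [ 0.07365614  0.02286776 -0.02373338]
[477.51761321 -63.82129117 191.95775123] [ 0.62444988 -0.33753155 -0.20681067] [-0.00467018  0.07488947 -0.05778644]
```

```bash
python3 -m inch '[[[0,0,0.02],0,1],[[0,0,0],0,1],[[0,0,0.015],0,1],[[0,0,0],0,1],[[0,0,0.01],0,1],[[0,0,0],0,1],[[0,0,0.01],0,1],[[0,0,0],0,1],[[0,0,0],0,1],[[0,0,0],0,1]]'
```

```text
t: 17.95
eef_pos: [477.5, -63.8, 188.5]
tcp_rot: [3.142, 0.0, -3.141]
ft_force: [0.5, 0.2, -1.2]
opening: 0.441
grip_force: 30.0
```

```bash
python3 -m inch '[[[0,0,0.01],0,1],[[0,0,0],0,1],[[0,0,0.01],0,1],[[0,0,0],0,1],[[0,0,0.01],0,1],[[0,0,0],0,1],[[0,0,0],0,1],[[0,0,0],0,1],[[0,0,0],0,1],[[0,0,0],0,1]]'
```

```text
t: 19.2
eef_pos: [478.0, -64.0, 187.8]
tcp_rot: [-3.141, 0.002, -3.141]
ft_force: [-2.1, -0.6, 12.5]
opening: 0.443
grip_force: 30.0
```

```bash
python3 -m inch '[[[0,0,-0.01],0,1],[[0,0,0],0,-1],[[0,0,0],0,-1],[[0,0,0],0,-1],[[0,0,0],0,-1],[[0,0,0],0,-1],[[0,0,-0.6],0,-1],[[0,0,-0.8],0,-1],[[0,0,-0.8],0,-1],[[0,0,-0.6],0,-1]]'
python3 -m inch '[[[0,-0.9,0],0,-1],[[0,-0.9,0],0,-1],[[0,-0.9,0],0,-1],[[0,-0.9,0],0,-1],[[0,-0.9,0],0,-1],[[0,-0.9,0],0,-1],[[0,-0.9,0],0,-1],[[0,-0.6,0],0,-1],[[0,0,0],0,-1],[[0,0,0],0,-1]]'
```

```text
t: 20.45
eef_pos: [477.4, -63.8, 357.4]
tcp_rot: [-3.141, 0.002, -3.141]
ft_force: [0.1, -0.2, -0.2]
opening: 1.003
grip_force: 0.0
t: 21.7
eef_pos: [477.5, -477.2, 355.1]
tcp_rot: [3.141, -0.0, -3.141]
ft_force: [-0.2, -0.5, -0.3]
opening: 1.001
grip_force: 0.0
```

```bash
cat > lip.py <<'E'
from ortho import *
import sys
x,y,h,D=map(float,sys.argv[1:5]);n=sys.argv[5]
W=cam('wrist');print(np.round(env.state()['eef_pos'],1));s=4;H=50
for z in(h,h-15,h+15):
    g=cv2.GaussianBlur(cv2.cvtColor(ortho(W,z,x-H,x+H,y-H,y+H,s),cv2.COLOR_BGR2GRAY),(5,5),0).astype(float)
    a=np.linspace(np.pi/2+.25,3*np.pi/2-.25,60);res=[]
    for dx in np.arange(-14,14.1,.5):
        for dy in np.arange(-14,14.1,.5):
            for r in np.arange(D/2-3,D/2+3,.5):
                f=lambda q:g[((H+dx+q*np.cos(a))*s).astype(int),((H+dy+q*np.sin(a))*s).astype(int)]
                res.append((np.clip(2*f(r)-f(r-3)-f(r+3),-30,60).mean(),x+dx,y+dy,r))
    print(z,[np.round(q,1).tolist() for q in sorted(res)[::-1][:3]])
    if z==h: cv2.imwrite('pics/'+n,cv2.line(cv2.line(g.astype(np.uint8),(200,0),(200,400),0),(0,200),(400,200),0))
for t in('flask_large','flask_medium','flask_small_a'):
    print(t,[(round(d['score'],2),atz(W,d['centre'],0)[:2].round(1).tolist()) for d in eyes.spot_point(t,W)][:4])
E
python3 -m inch '[[[0,0,0.5],0,-1],[[0,0,0.7],0,-1],[[0,0,0.6],0,-1],[[0,0,0.37],0,-1],[[0,0,0],0,-1],[[0,0,0],0,-1],[[0,0,0],0,-1],[[0,0,0],0,-1],[[0,0,0],0,-1],[[0,0,0],0,-1]]'
python3 lip.py 514 -477 175 38 l2.png
```

```text
t: 22.95
eef_pos: [477.5, -477.9, 225.2]
tcp_rot: [-3.142, 0.0, -3.142]
ft_force: [0.1, -0.0, 0.1]
opening: 1.0
grip_force: 0.0
[ 477.5 -477.8  225.1]
175.0 [[58.5, 514.0, -476.5, 19.0], [58.5, 513.5, -476.0, 18.5], [58.5, 513.0, -476.0, 18.0]]
160.0 [[58.5, 520.0, -475.5, 19.0], [58.5, 520.5, -476.0, 19.5], [58.4, 521.5, -476.5, 20.5]]
190.0 [[58.6, 506.5, -476.5, 17.5], [58.6, 506.0, -476.5, 17.0], [58.6, 505.5, -476.0, 16.5]]
flask_large []
flask_medium [(0.92, [519.2, -475.0])]
flask_small_a [(0.91, [582.1, -366.8]), (0.83, [581.8, -613.2]), (0.56, [451.9, -354.8]), (0.56, [363.2, -617.2])]
```

View pics/l2.png

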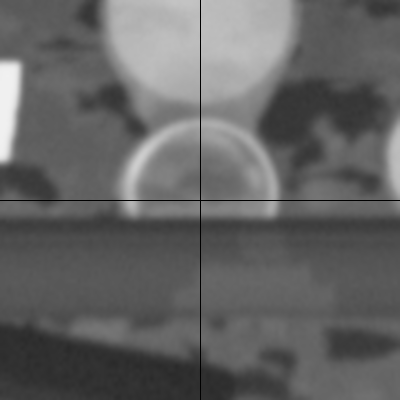

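The lip ring is centred at the crosshair with radius 19 mm, which matches z=175: medium flask at (514,-476.3). I grasp and lift it.

```bash
python3 -m inch '[[[-0.61,0.023,0],0,-1],[[0,0,0],0,-1],[[0,0,0.42],0,-1],[[0,0,0.42],0,-1],[[0,0,0.42],0,-1],[[0,0,0.41],0,-1],[[0,0,0],0,-1],[[0,0,0],0,-1],[[0,0,0],0,1],[[0,0,0],0,1]]'
python3 -m inch '[[[0,0,0],0,1],[[0,0,0],0,1],[[0,0,0],0,1],[[0,0,0],0,1],[[0,0,0],0,1],[[0,0,-0.1],0,1],[[0,0,-0.2],0,1],[[0,0,-0.3],0,1],[[0,0,0],0,1],[[0,0,0],0,1]]'
```

```text
t: 24.4
eef_pos: [514.3, -476.6, 125.7]
tcp_rot: [-3.141, 0.001, -3.141]
ft_force: [0.4, -0.5, 0.1]
opening: 0.844
grip_force: 0.0
t: 25.65
eef_pos: [514.0, -476.3, 161.0]
tcp_rot: [-3.142, 0.0, -3.141]
ft_force: [0.8, -0.2, -1.5]
opening: 0.379
grip_force: 30.0
```

```bash
python3 -m inch '[[[0,0,-0.4],0,1],[[0,0,-0.8],0,1],[[0,0,-0.7],0,1],[[0,0.3,0],0,1],[[-0.1,0.6,0],0,1],[[-0.2,0.8,0],0,1],[[-0.2,0.9,0],0,1],[[-0.2,0.9,0],0,1],[[-0.2,0.9,0],0,1],[[-0.2,0.9,0],0,1]]'
python3 -m inch '[[[-0.2,0.9,0],0,1],[[-0.2,0.9,0],0,1],[[-0.2,0.9,0],0,1],[[-0.09,0.8,0],0,1],[[0,0.54,0],0,1],[[0,0,0],0,1],[[0,0,0.2],0,1],[[0,0,0.3],0,1],[[0,0,0.2],0,1],[[0,0,0],0,1]]'
python3 -c "
from h import *
p=cam('wrist');print(env.state()['eef_pos']);save(p,'w7.png')"
```

```text
t: 26.9
eef_pos: [579.5, -156.0, 273.3]
tcp_rot: [3.141, -0.002, -3.141]
ft_force: [0.6, 0.6, -1.1]
opening: 0.377
grip_force: 30.0
t: 28.15
eef_pos: [621.0, 83.2, 231.6]
tcp_rot: [-3.142, -0.002, 3.141]
ft_force: [-0.3, 0.1, -1.2]
opening: 0.374
grip_force: 30.0
[621.38453909  83.40741452 232.53958572]
```

View pics/w7.png

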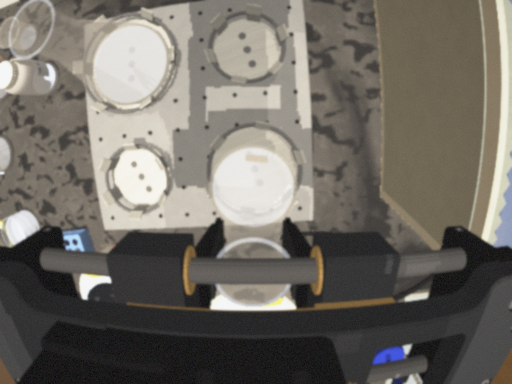

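The base is too far in x, because the clamp centre lies 12 mm closer to the robot; y is aligned. I correct x and then lower.

```bash
python3 -m inch '[[[0.195,0.01,0],0,1],[[0,0,0],0,1],[[0,0,0],0,1],[[0,0,0.12],0,1],[[0,0,0.15],0,1],[[0,0,0.15],0,1],[[0,0,0.12],0,1],[[0,0,0],0,1],[[0,0,0],0,1],[[0,0,0],0,1]]'
python3 -c "
from ortho import *
s=env.state();print(s['eef_pos'],s['ft_force'])
p=cam('wrist');z=s['eef_pos'][2]-125
print(circle(p,z,(609,84),42,2,8),circle(p,z,(609,84),44,2,8))
save(p,'w8.png')"
```

```text
t: 29.45
eef_pos: [609.9, 84.6, 200.9]
tcp_rot: [3.141, 0.001, -3.141]
ft_force: [-0.9, 0.5, -0.9]
opening: 0.375
grip_force: 30.0
[609.85920132  84.58199637 200.86632027] [-0.85476828  0.48862178 -0.87282499]
(np.float64(40.0), np.float64(606.0), np.float64(83.0), np.int64(45)) (np.float64(40.0), np.float64(606.0), np.float64(83.0), np.int64(45))
```

```bash
python3 -m inch '[[[0.008,-0.008,0.1],0,1],[[0,0,0.1],0,1],[[0,0,0.05],0,1],[[0,0,0.03],0,1],[[0,0,0],0,1],[[0,0,0.01],0,1],[[0,0,0],0,1],[[0,0,0.01],0,1],[[0,0,0],0,1],[[0,0,0],0,1]]'
python3 -m inch '[[[0,0,0.01],0,1],[[0,0,0],0,1],[[0,0,0.01],0,1],[[0,0,0],0,1],[[0,0,0],0,1],[[0,0,0],0,1],[[0,0,0],0,1],[[0,0,0],0,1],[[0,0,0],0,1],[[0,0,0],0,1]]'
```

```text
t: 30.75
eef_pos: [609.4, 84.1, 182.8]
tcp_rot: [3.142, 0.001, -3.141]
ft_force: [0.0, -0.6, 2.2]
opening: 0.376
grip_force: 30.0
t: 32.0
eef_pos: [609.7, 84.2, 182.7]
tcp_rot: [3.141, 0.002, -3.141]
ft_force: [-2.7, -0.2, 11.1]
opening: 0.375
grip_force: 30.0
```

```bash
python3 -m inch '[[[0,0,-0.01],0,1],[[0,0,0],0,-1],[[0,0,0],0,-1],[[0,0,0],0,-1],[[0,0,0],0,-1],[[0,0,0],0,-1],[[0,0,-0.5],0,-1],[[0,0,-0.8],0,-1],[[0,0,-0.6],0,-1],[[0,-0.4,0],0,-1]]'
python3 -m inch '[[[0.1,-0.8,0],0,-1],[[0.2,-0.9,0],0,-1],[[0.2,-0.9,0],0,-1],[[0.2,-0.9,0],0,-1],[[0.2,-0.9,0],0,-1],[[0.2,-0.9,0],0,-1],[[0,-0.9,0],0,-1],[[0,-0.87,0],0,-1],[[0,0,0.5],0,-1],[[0,0,0.5],0,-1]]'
python3 -m inch '[[[0,0,0.5],0,-1],[[0,0,0.5],0,-1],[[0,0,0.28],0,-1],[[0,0,0],0,-1],[[0,0,0],0,-1],[[0,0,0],0,-1],[[0,0,0],0,-1],[[0,0,0],0,-1],[[0,0,0],0,-1],[[0,0,0],0,-1]]'
python3 lip.py 581 -365 110 28 l3.png
```

```text
t: 33.25
eef_pos: [610.0, 60.9, 299.0]
tcp_rot: [3.141, 0.005, -3.14]
ft_force: [0.2, -0.8, -0.5]
opening: 0.997
grip_force: 0.0
t: 34.5
eef_pos: [543.0, -364.9, 234.9]
tcp_rot: [3.142, 0.0, 3.14]
ft_force: [0.5, 0.4, 0.1]
opening: 1.001
grip_force: 0.0
t: 35.75
eef_pos: [543.3, -364.1, 159.1]
tcp_rot: [3.141, 0.0, -3.141]
ft_force: [0.3, -0.5, -0.1]
opening: 0.998
grip_force: 0.0
[ 543.3 -364.1  159.1]
110.0 [[50.2, 578.0, -364.5, 13.0], [50.1, 578.5, -364.5, 13.5], [49.8, 579.0, -364.5, 14.0]]
95.0 [[50.3, 586.0, -364.5, 14.5], [50.0, 585.5, -364.5, 14.5], [50.0, 586.5, -364.5, 15.0]]
125.0 [[50.6, 570.5, -364.5, 12.0], [50.5, 571.0, -364.5, 12.5], [50.3, 570.0, -364.5, 11.5]]
flask_large [(0.59, [480.5, 8.6])]
flask_medium []
flask_small_a [(0.94, [574.5, -366.0]), (0.91, [365.2, -618.5]), (0.67, [451.1, -354.0]), (0.6, [578.9, -608.9])]
```

View pics/l3.png

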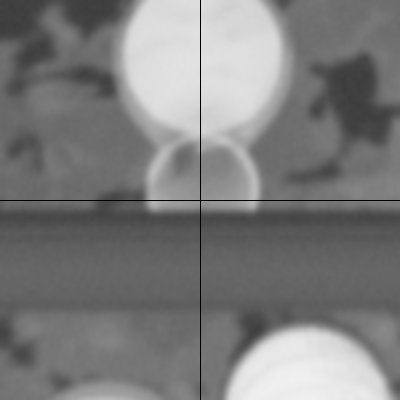

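The lip ring is at (579.4,-364.5) with r≈14, which agrees with z=110. I grasp small_b, which is clear glass.

```bash
python3 -m inch '[[[-0.603,-0.007,0],0,-1],[[0,0,0],0,-1],[[0,0,0.37],0,-1],[[0,0,0.37],0,-1],[[0,0,0.37],0,-1],[[0,0,0.36],0,-1],[[0,0,0],0,-1],[[0,0,0],0,-1],[[0,0,0],0,1],[[0,0,0],0,1]]'
python3 -m inch '[[[0,0,0],0,1],[[0,0,0],0,1],[[0,0,0],0,1],[[0,0,0],0,1],[[0,0,0],0,1],[[0,0,-0.1],0,1],[[0,0,-0.2],0,1],[[0,0,-0.3],0,1],[[0,0,0],0,1],[[0,0,0],0,1]]'
python3 -c "
from h import *
p=cam('scene');a=p['pixels'][110:260,180:380,::-1];cv2.imwrite('pics/s3.png',cv2.resize(a,None,fx=4,fy=4,interpolation=cv2.INTER_CUBIC))"
```

```text
t: 37.2
eef_pos: [579.7, -364.6, 71.7]
tcp_rot: [-3.141, 0.001, -3.141]
ft_force: [-0.0, -0.6, 1.1]
opening: 0.843
grip_force: 0.0
t: 38.45
eef_pos: [579.4, -364.4, 107.0]
tcp_rot: [-3.142, 0.0, -3.141]
ft_force: [-0.2, 0.5, -1.3]
opening: 0.274
grip_force: 29.4
```

```bash
python3 -m inch '[[[0,0,-0.4],0,1],[[0,0,-0.6],0,1],[[0,0,-0.33],0,1],[[0,0.34,0],0,1],[[-0.1,0.6,0],0,1],[[-0.1,0.8,0],0,1],[[-0.1,0.8,0],0,1],[[-0.1,0.8,0],0,1],[[-0.1,0.8,0],0,1],[[-0.1,0.6,0],0,1]]'
python3 -m inch '[[[-0.033,0.4,0],0,1],[[0,0,0],0,1],[[0,0,0],0,1],[[0,0,0.2],0,1],[[0,0,0.1],0,1],[[0,0,0],0,1],[[0,0,0],0,1],[[0,0,0],0,1],[[0,0,0],0,1],[[0,0,0],0,1]]'
python3 -c "
from h import *
p=cam('wrist');print(env.state()['eef_pos']);save(p,'w9.png');print(proj(p,(617.4,-55.8,58)),proj(p,(617.4,-55.8,94)))"
```

```text
t: 39.75
eef_pos: [614.4, -76.8, 185.2]
tcp_rot: [3.141, -0.002, -3.14]
ft_force: [-0.1, -1.2, -0.3]
opening: 0.277
grip_force: 29.4
t: 41.0
eef_pos: [617.5, -56.1, 168.9]
tcp_rot: [-3.142, 0.0, -3.141]
ft_force: [0.1, 0.8, -0.4]
opening: 0.276
grip_force: 29.4
[617.45784811 -56.10822082 168.82644194]
(np.float64(191.44075301235364), np.float64(253.2344413603558)) (np.float64(201.79652712218814), np.float64(253.3063596402916))
```

```bash
python3 -m inch '[[[0,0.005,0.1],0,1],[[0,0,0.1],0,1],[[0,0,0.1],0,1],[[0,0,0.1],0,1],[[0,0,0],0,1],[[0,0,0],0,1],[[0,0,0],0,1],[[0,0,0],0,1],[[0,0,0],0,1],[[0,0,0],0,1]]'
python3 -c "
from h import *
for _ in range(3): s=env.state();print(np.round(s['ft_force'],1),np.round(s['moment'],2));p=cam('wrist')
print([(round(d['score'],2),atz(p,d['centre'],74).round(1)) for d in eyes.spot_point('flask_small_b',p)])"
```

```text
t: 42.3
eef_pos: [617.4, -55.8, 144.8]
tcp_rot: [3.142, 0.0, -3.142]
ft_force: [-0.7, 0.0, -1.7]
opening: 0.275
grip_force: 29.4
[-0.7  0.  -1.7] [ 0.08  0.02 -0.04]
[-0.7 -0.2 -0.9] [0.02 0.01 0.04]
[ 0.2 -0.1 -0.7] [-0.    0.03 -0.02]
[(0.7, array([ 474.6, -283.6,   74. ])), (0.69, array([604.9,  76.9,  74. ])), (0.62, array([617.5, -56. ,  74. ]))]
```

No contact with the leaves, and the network puts the flask at (617.5,-56). I lower it onto the disc.

```bash
python3 -m inch '[[[0,0,0.1],0,1],[[0,0,0.08],0,1],[[0,0,0.05],0,1],[[0,0,0.02],0,1],[[0,0,0],0,1],[[0,0,0.01],0,1],[[0,0,0],0,1],[[0,0,0],0,1],[[0,0,0],0,1],[[0,0,0],0,1]]'
python3 -m inch '[[[0,0,0.01],0,1],[[0,0,0],0,1],[[0,0,0.01],0,1],[[0,0,0],0,1],[[0,0,0],0,1],[[0,0,0],0,1],[[0,0,0],0,1],[[0,0,0],0,1],[[0,0,0],0,1],[[0,0,0],0,1]]'
```

```text
t: 43.75
eef_pos: [617.7, -55.8, 129.6]
tcp_rot: [-3.142, 0.001, -3.141]
ft_force: [-0.7, 0.4, 5.3]
opening: 0.278
grip_force: 29.7
t: 45.0
eef_pos: [617.8, -55.8, 129.5]
tcp_rot: [-3.141, 0.002, -3.141]
ft_force: [-4.5, 0.6, 16.2]
opening: 0.271
grip_force: 30.2
```

```bash
python3 -m inch '[[[0,0,-0.02],0,1],[[0,0,0],0,-1],[[0,0,0],0,-1],[[0,0,0],0,-1],[[0,0,0],0,-1],[[0,0,0],0,-1],[[0,0,-0.5],0,-1],[[0,0,-0.8],0,-1],[[0,0,-0.8],0,-1],[[0,0,-0.7],0,-1]]'
python3 -m inch '[[[0.4,-0.6,0],0,-1],[[0.5,-0.75,0],0,-1],[[0.5,-0.75,0],0,-1],[[0.5,-0.75,0],0,-1],[[0.5,-0.75,0],0,-1],[[0.5,-0.75,0],0,-1],[[0.46,-0.64,0],0,-1],[[0,0,0.4],0,-1],[[0,0,0.6],0,-1],[[0,0,0.6],0,-1]]'
python3 -m inch '[[[0,0,0.6],0,-1],[[0,0,0.1],0,-1],[[0,0,0.1],0,-1],[[0,0,0],0,-1],[[0,0,0],0,-1],[[0,0,0],0,-1],[[0,0,0],0,-1],[[0,0,0],0,-1],[[0,0,0],0,-1],[[0,0,0],0,-1]]'
python3 lip.py 453 -355 110 28 l4.png
```

```text
t: 46.25
eef_pos: [617.3, -55.8, 299.1]
tcp_rot: [-3.141, 0.001, -3.142]
ft_force: [0.3, -0.9, 0.5]
opening: 1.002
grip_force: 0.0
t: 47.5
eef_pos: [415.7, -355.4, 200.3]
tcp_rot: [-3.141, 0.001, 3.141]
ft_force: [0.5, 0.4, -0.9]
opening: 1.002
grip_force: 0.0
t: 48.75
eef_pos: [415.9, -355.2, 153.1]
tcp_rot: [3.141, -0.0, -3.141]
ft_force: [-0.1, -0.2, 0.5]
opening: 1.0
grip_force: 0.0
[ 415.9 -355.2  153.1]
110.0 [[57.0, 451.0, -354.5, 12.5], [57.0, 451.5, -354.5, 13.0], [57.0, 450.5, -354.5, 12.0]]
95.0 [[57.2, 457.5, -354.5, 12.5], [57.2, 459.0, -354.5, 14.0], [57.2, 459.0, -355.0, 14.0]]
125.0 [[56.4, 444.5, -355.0, 12.5], [56.3, 444.0, -355.0, 12.0], [56.3, 443.5, -355.0, 11.5]]
flask_large [(0.78, [515.5, 11.1])]
flask_medium []
flask_small_a [(0.85, [447.4, -354.6]), (0.78, [362.9, -617.3])]
```

Lip fit: (452.5,-354.6) with r≈14 at z=110, consistent with the base fit. The fingers clear the bottle (edge y≈-263) and the beaker. I grasp it.

```bash
python3 -m inch '[[[-0.61,0.01,0],0,-1],[[0,0,0],0,-1],[[0,0,0.35],0,-1],[[0,0,0.35],0,-1],[[0,0,0.35],0,-1],[[0,0,0.32],0,-1],[[0,0,0],0,-1],[[0,0,0],0,-1],[[0,0,0],0,1],[[0,0,0],0,1]]'
python3 -m inch '[[[0,0,0],0,1],[[0,0,0],0,1],[[0,0,0],0,1],[[0,0,0],0,1],[[0,0,0],0,1],[[0,0,-0.1],0,1],[[0,0,-0.2],0,1],[[0,0,-0.3],0,1],[[0,0,0],0,1],[[0,0,0],0,1]]'
```

```text
t: 50.2
eef_pos: [452.6, -354.7, 71.5]
tcp_rot: [-3.141, 0.001, -3.141]
ft_force: [0.1, 0.7, 0.0]
opening: 0.842
grip_force: 0.0
t: 51.45
eef_pos: [452.4, -354.5, 106.8]
tcp_rot: [3.141, 0.0, -3.141]
ft_force: [-0.1, -0.4, -1.5]
opening: 0.274
grip_force: 29.4
```

```bash
python3 -m inch '[[[0,0,-0.4],0,1],[[0,0,-0.7],0,1],[[0,0,-0.9],0,1],[[0,0,-0.9],0,1],[[0,0,-0.6],0,1],[[0,0,-0.23],0,1],[[0,0.3,0],0,1],[[0,0.6,0],0,1],[[0,0.8,0],0,1],[[0,0.8,0],0,1]]'
python3 -m inch '[[[-0.1,0.8,0],0,1],[[-0.1,0.8,0],0,1],[[-0.087,0.8,0],0,1],[[0,0.8,0],0,1],[[0,0.8,0],0,1],[[0,0.5,0],0,1],[[0,0.175,0],0,1],[[0,0,0],0,1],[[0,0,0],0,1],[[0,0,0.2],0,1]]'
python3 -m inch '[[[0,0,0.4],0,1],[[0,0,0.6],0,1],[[0,0,0.6],0,1],[[0,0,0.5],0,1],[[0,0,0.3],0,1],[[0,0,0],0,1],[[0,0,0],0,1],[[0,0,0],0,1],[[0,0,0],0,1],[[0,0,0],0,1]]'
python3 -c "
from h import *
p=cam('wrist');save(p,'w10.png')
s=env.state();print(s['eef_pos']);print([(round(d['score'],2),atz(p,d['centre'],s['eef_pos'][2]-71).round(1)) for d in eyes.spot_point('flask_small_b',p)])
print([(round(d['score'],2),atz(p,d['centre'],56).round(1)) for d in eyes.spot_point('clamp_small_b',p)])"
```

```text
t: 52.7
eef_pos: [451.5, -202.1, 328.4]
tcp_rot: [3.139, -0.003, 3.141]
ft_force: [1.2, 0.3, -1.4]
opening: 0.279
grip_force: 29.4
t: 53.95
eef_pos: [469.9, 75.1, 318.6]
tcp_rot: [3.142, 0.001, 3.14]
ft_force: [-0.7, 0.5, -1.1]
opening: 0.276
grip_force: 29.4
t: 55.2
eef_pos: [469.7, 75.9, 175.0]
tcp_rot: [3.142, 0.001, -3.141]
ft_force: [0.4, 0.2, -1.7]
opening: 0.277
grip_force: 29.4
[469.70134447  75.86777635 174.93901836]
[(0.72, array([467.5,  77.9, 103.9]))]
[]
```

```bash
python3 -m inch '[[[0,0,0.12],0,1],[[0,0,0.12],0,1],[[0,0,0.12],0,1],[[0,0,0.14],0,1],[[0,0,0],0,1],[[0,0,0],0,1],[[0,0,0],0,1],[[0,0,0],0,1],[[0,0,0],0,1],[[0,0,0],0,1]]'
python3 -c "
from h import *
for _ in range(3): s=env.state();print(np.round(s['ft_force'],1),np.round(s['moment'],2));p=cam('wrist')"
```

```text
t: 56.6
eef_pos: [469.7, 75.9, 144.8]
tcp_rot: [3.142, 0.0, -3.141]
ft_force: [-0.2, 0.5, -2.0]
opening: 0.276
grip_force: 29.4
[-0.2  0.5 -2. ] [0.04 0.03 0.02]
[ 0.2 -0.3 -0.9] [ 0.05 -0.03  0.01]
[ 0.1 -0.7 -1.4] [ 0.06 -0.03 -0.04]
```

```bash
python3 -m inch '[[[0,0,0.1],0,1],[[0,0,0.08],0,1],[[0,0,0.05],0,1],[[0,0,0.02],0,1],[[0,0,0],0,1],[[0,0,0.01],0,1],[[0,0,0],0,1],[[0,0,0.01],0,1],[[0,0,0],0,1],[[0,0,0],0,1]]'
```

```text
t: 58.0
eef_pos: [469.9, 75.8, 129.6]
tcp_rot: [3.142, 0.001, -3.141]
ft_force: [-3.7, -0.5, 15.1]
opening: 0.276
grip_force: 30.2
```

Seated at 129.6, the same height as the other small flask. I release, retreat and inspect.

```bash
python3 -m inch '[[[0,0,-0.02],0,1],[[0,0,0],0,-1],[[0,0,0],0,-1],[[0,0,0],0,-1],[[0,0,0],0,-1],[[0,0,0],0,-1],[[0,0,-0.5],0,-1],[[0,0,-0.8],0,-1],[[0,0,-0.8],0,-1],[[0,0,-0.8],0,-1]]'
python3 -m inch '[[[0,0,-0.8],0,-1],[[0,-0.7,-0.5],0,-1],[[0.3,-0.9,0],0,-1],[[0.3,-0.9,0],0,-1],[[0.3,-0.9,0],0,-1],[[0,-0.9,0],0,-1],[[0,-0.9,0],0,-1],[[0,-0.9,0],0,-1],[[0,0,0],0,-1],[[0,0,0],0,-1]]'
python3 - <<'E'
from ortho import *
p=cam('scene');t=cam('top');W=cam('wrist');print(np.round(env.state()['eef_pos']))
a=cv2.resize(p['pixels'][110:260,130:330,::-1].copy(),(500,375),interpolation=cv2.INTER_CUBIC)
b=ortho(t,58,400,690,-150,160,1.25)[:375,:300];b=cv2.copyMakeBorder(b,0,375-b.shape[0],0,300-b.shape[1],0)
cv2.imwrite('pics/fin.png',np.hstack([a,b]))
for n,c,R in(('L',(477.6,-63.8),52),('M',(609.4,84),44.5),('s1',(617.4,-55.8),33),('s2',(469.6,76),33)):
    print(n,np.round(circle(t,58,c,R,2,8),1))
for n in('flask_large','flask_medium','flask_small_a','bottle','beaker'):
    print(n,[(round(d['score'],2),atz(t,d['centre'],58*('flask' in n))[:2].round(1).tolist()) for d in eyes.spot_point(n,t)][:6])
E
```

```text
t: 59.25
eef_pos: [469.3, 75.9, 305.4]
tcp_rot: [3.141, 0.0, -3.141]
ft_force: [0.5, 0.2, 0.2]
opening: 1.0
grip_force: 0.0
t: 60.5
eef_pos: [415.5, -289.9, 381.5]
tcp_rot: [3.141, -0.0, 3.141]
ft_force: [0.3, 0.5, -0.1]
opening: 1.004
grip_force: 0.0
[ 416. -289.  382.]
L [ 33.3 477.6 -64.8  56. ]
M [ 28.3 609.4  84.   48.5]
s1 [ 27.2 617.4 -50.8  32. ]
s2 [ 30.3 469.6  75.   36. ]
flask_large [(0.61, [479.9, -57.2]), (0.49, [616.1, -54.1])]
flask_medium []
flask_small_a [(0.94, [567.2, -593.4]), (0.84, [373.2, -610.8]), (0.63, [463.0, 81.5]), (0.56, [622.4, -51.2])]
bottle [(0.42, [477.5, -244.0])]
beaker [(0.63, [380.5, -287.8])]
```

View pics/fin.png

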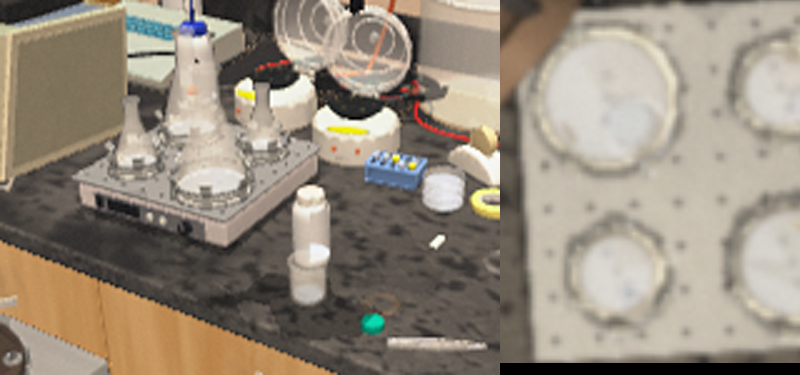

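All four flasks stand upright in their own clamps: small (130,150), medium behind, large (210,180) and small (262,130). The bottle and beaker are untouched, so I hand in.

```bash
python3 -c "
from cell import env
print(env.job_done())"
```

```text
the job is handed in; nothing more can be done
None
```

I handed the job in: all four flasks looked upright and fully down in clamps of their own size in the final images, and the bottle and beaker were still standing in place; no verdict came back.

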